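# Lock the trailer coupler onto its tow ball stand

### The job

Mount the loose trailer coupler on the tow ball stand: raise its handle, lower the coupler so that the socket covers the ball and the drawbar lies in the fork, then push down on top of the socket housing until it has snapped fully home and is firmly bedded on the ball (about 25 N; a push of 50 N bends it). Then press the handle fully down to lock it and leave it so, without forcing anything and without disturbing the oil can, the tin and the tape measure.

Things in the scene. Friction and masses are not known exactly. Their poses are not given: they have to be found in the camera images.
- coupler: bare-metal trailer coupler, 265 x 82 x 56 mm, about 0.8 kg, loose, lying flat on the table. Origin: centre of the socket's mouth, on the underside; x runs along the drawbar to the tail, z up. The socket housing is an eight-sided cup, 60 mm over its flats, open below, inside 52 mm wide and 45 mm deep; a handle hangs on a pin behind it, over the drawbar
- socket_seat (a point): point in the coupler at (0, 0, 20 mm), where the ball's centre is when the socket is fully home. Two sprung plungers in the socket's side walls must snap past the ball's widest part in the last 25 mm of lowering; the weight alone does not do it, it takes some 6 to 16 N more, pushed down over the socket; then it drops until the cap stands hard on the ball. Axes as the coupler
- housing_top (a point): centre of the flat top of the socket housing, 56 mm above the underside, a flat disc 48 mm across: the place to push down; axes as the coupler
- drawbar_grip (a point): centre of the drawbar section to hold, 150 mm behind the socket, 15 mm above the underside, near the centre of mass. The drawbar is a solid bar 36 mm wide (y) and 30 mm high, from x = 80 to 235 mm, flush with the underside; two 4 mm high bolt heads on top at x = 175 and 215 mm. Axes as the coupler
- drawbar_rest (a point): point on the drawbar's underside, 205 mm behind the socket, that comes to lie on the fork; axes as the coupler
- handle_hinge (a point): axis of the handle's pin, at (38, 0, 48 mm) in the coupler, axis along the coupler's y
- handle_grip (a point): middle of the handle's black sleeve, 91 mm from the pin; sleeve 60 mm long, 18 mm wide (y), 14 mm thick, clear of the drawbar by 22 mm when the handle is down. With the handle down it lies over the drawbar, 90 mm behind and 11 mm above the pin
- handle (a joint): handle angle, rad: 0 fully down (locked), 1.15 fully raised (stop; it still leans to the tail). It stays where left; turning takes about 0.3 N m, 3 to 4 N at the sleeve, up to a hard stop at 0. The jaw, one piece with the handle, bars the socket when down: the ball enters only above 0.5 rad, and the handle goes right down only with the ball fully home
- stand: fixed steel stand, base plate 285 x 90 x 8 mm on the table. Origin: on the table straight under the ball; x points from the ball to the fork, z up
- ball_centre (a point): centre of the 50 mm tow ball, 85 mm above the table, on a post 21 mm thick; axes as the stand
- fork_rest (a point): middle of the fork's seat, 65 mm above the table, 205 mm from the ball along the stand's x; two prongs 36 mm high, flaring from 45 to 54 mm apart, stand on either side (y) of it. With the coupler home its drawbar lies level here, 4 mm free on either side
- oil_can: red oil can with a spout, 70 mm wide, 150 mm high, loose bystander; origin under its centre
- bolt_tin: small round grey tin, 60 mm wide, 45 mm high, loose bystander; origin under its centre
- tape_measure: yellow tape measure, 66 x 76 x 34 mm, loose bystander; origin under its centre

How it is judged (in metres and radians):
On the way, in this order (a step that is already met when the one before it is completed fails the run):
1. the handle is raised (value of joint handle above 0.6 rad), for 0.2 s.
2. the socket is home on the ball with the handle still raised, and bedded by a firm push (over 24 N between coupler and stand, its weight of 6 to 9 N included) (distance between socket_seat and ball_centre below 0.004 m and value of joint handle above 0.4 rad and contact force between coupler and stand above 24 N), for 0.1 s.
At the end, for the whole second after the job is handed in: The socket is fully home (its seat point within 4 mm of the ball's centre), the drawbar lies in the fork (within 12 mm of the seat's middle) with the coupler level within 0.06 rad, the handle is down (below 0.04 rad), and all is at rest (distance between socket_seat and ball_centre below 0.004 m and distance between drawbar_rest and fork_rest below 0.012 m and angle between coupler's own z axis and vertical below 0.06 rad and value of joint handle below 0.04 rad and linear speed of coupler below 0.02 m/s); the robot touches nothing.
It fails at once if the coupler is rammed or forced against the stand (all contact forces between them, weight included, above 60 N) (contact force between coupler and stand above 60 N).
It fails at once if the oil can is disturbed (30 mm) (distance of oil_can from where it was at the start of the episode above 0.03 m).
It fails at once if the tin is disturbed (30 mm) (distance of bolt_tin from where it was at the start of the episode above 0.03 m).
It fails at once if the tape measure is disturbed (30 mm) (distance of tape_measure from where it was at the start of the episode above 0.03 m).
It also fails if it takes over 72 s, if anything falls off the work surface, if the arm or the gripper's body presses on something with over 40 N, if the wrist force passes 120 N, or if a joint passes its speed limit or range.

### The arm

A 6-joint arm with a two-finger parallel gripper is mounted at the origin on a cart in front of the work surface, level with it; the furniture and walls round the work are solid. World frame = base frame: x ahead of the robot, y to its left, z up, the work surface at z = 0. Lengths are in mm, angles in rad, forces in N, time in s.
With the tool pointing down it reaches from about 300 to 775 mm from the base axis. Payload 14.6 kg.
Tool frame: the origin (TCP) lies at the centre of the arm's flange, where the gripper is bolted on; the fingertips stand 199 mm ahead of it and the grasp point (between the pads) lies 180 mm ahead of it; z points along the fingers, y is the line along which they close (so a half turn about z gives the same grasp; the last joint's range is limited). The gripper opens to 94 mm and grips with 3 to 60 N. Pads are 16 mm wide; open, the fingers measure 119 mm over their backs; the gripper's body (75 mm by 177 mm) begins 78 mm behind the grasp point.
Start: joints at [-1.193, 0.3, 1.521, -0, 1.321, -0.067], TCP at [236.645, -496.478, 404.646] pointing down, gripper open.
Joint ranges: [-3.03, 3.03], [-0.79, 2.21], [0.23, 2.52], [-1.04, 4.18], [0, 3.07], [-2.55, 2.55]. Speed limits (rad/s): [2.22, 2.22, 2.57, 3.14, 3.14, 3.14].

### API

Orientations are given as [roll, pitch, yaw] about the fixed x, y, z axes, in that order (R = Rz(yaw) Ry(pitch) Rx(roll)).
In Python, from cell import manip, optics, workorder gives the robot as it stands.
- The arm moves only by the tool step_arm, never from a script. Its argument "increments" is a list that holds one entry, the list of rows, each a list of 7 numbers: the turn, a rotation vector about the tool's x, y, z as a fraction of full scale, then the shift along the tool's x, y, z as a fraction of full scale, then the closure, from -1 (fully open) to 1 (shut). In form: [[[wx, wy, wz, tx, ty, tz, fingers], ...]]. A call has 1 to 5 rows; each row shifts and turns the commanded pose from where the row before left it, along the tool's axes as they then stand; what a row does not reach is not made up. Full scale, the value 1, is 40 mm for a shift and 45 degrees for a turn. A row lasts 1/10 s, in which the tool goes at most 50 mm and 8.59 degrees, less where a joint would pass 70% of its speed; a pose out of reach is approached as far as the arm can. A call with a number of a shift or a turn outside -1 to 1 is refused whole. A call with a gripper value outside its range is refused whole. The fingers move at their own pace and stop on an object; "newtons" is the grip in N (left out, the last holds). Time passes only in rows, so rows that do not move let the fingers close. It gives the time, the measured TCP pose, the force, the opening and the grip force at its end, in the units of the state.
- manip.read_state(): the state, without advancing time (a new reading comes with each control period).
- optics.camera(name): name is "scene" or "side" or "wrist"; returns a dict with "frame" (480x640x3 uint8, red, green, blue), "range_z" (480x640 float32, mm along the optical axis (not along the pixel's ray), 0 where there is no reading), "mtx" (3x3 intrinsics, pixels), "cam_to_world" (4x4, takes a point from camera to world coordinates). Camera axes: x right, y down, z forward; pixel columns grow to the right and rows downward; lengths in mm; the calibration is good to about 2 mm. A picture is of the moment at which its call begins.
- workorder.sign_off(): hands the job in; it is judged then, once.
The state is a dict: "clock": time; "joints": joint angles; "qd": joint speeds; "effort": joint torques, N m; "eef_pos": TCP position; "eef_rot": TCP orientation; "wrist_force": force on the tool from outside, world axes, zero at the start; "moment": the same for the moment, N m; "finger_gap": finger opening in mm; "finger_force": force on a finger pad.
Only numpy, scipy, OpenCV 4.12 (cv2) and the standard library are available. Lean on these libraries where they do the work, as an engineer would, in place of code of your own. Each camera call takes 0.05 s, during which the arm holds its last target. There are 200 camera calls.

## Working session

There is one attempt and no reset: what is moved stays moved. The work goes in short steps, Python scripts to look and compute and a tool call to move; the robot and the scene stay as the last step left them, time stands still between calls to the robot, and variables do not carry over. Pictures are saved under pics/ and viewed, at most 12 in all, crops included, and the job is handed in when it is done.

Besides the shell and the picture viewer there is one more tool, called after ">>>" as name(argument=value, ...) on one line, values as JSON. step_arm: Moves the arm, as the interface text tells. Its arguments: {"type":"object","properties":{"increments":{"type":"array","items":{"type":"array","items":{"type":"array","items":{"type":"number"}}}},"newtons":{"type":"number"}},"required":["increments"]}

```bash
ls; mkdir -p pics; python3 - <<'E'
from cell import manip, optics
import cv2,numpy as np
s=manip.read_state();print(s)
a=[]
for n in("scene","side"):
    c=optics.camera(n);np.savez(f'/tmp/{n}.npz',**c);cv2.imwrite(f'pics/{n}0.png',c['frame'][:,:,::-1]);print(n,c['mtx'],c['cam_to_world'])
E
```

```text
pics
{'clock': 0.0, 'joints': array([-1.19259267e+00,  3.00464393e-01,  1.52156641e+00, -3.08043231e-05,
        1.32066894e+00, -6.66014112e-02]), 'qd': array([ 0.00163153, -0.00136849, -0.00132189,  0.00086682, -0.00250767,
       -0.00104094]), 'effort': array([ 3.07267692e-03, -5.31791639e+01, -3.52731442e+01,  7.09113549e-02,
        2.43796018e-02, -8.73013005e-05]), 'eef_pos': array([ 236.63919673, -496.45787977,  404.09608465]), 'eef_rot': array([-3.14048603e+00, -4.39081123e-05,  4.44812688e-01]), 'wrist_force': array([-0.66273835,  0.12469384,  0.2008906 ]), 'moment': array([-0.01218995, -0.00429369, -0.00996524]), 'finger_force': 0.0, 'finger_gap': 93.96372010054138}
scene [[622.90594299   0.         322.06829645]
 [  0.         622.90594299 249.70282757]
 [  0.           0.           1.        ]] [[-9.88997647e-01 -6.38894257e-02  1.33423370e-01  4.47961241e+02]
 [-1.47854800e-01  4.55905967e-01 -8.77660929e-01  1.10814544e+03]
 [-4.75525766e-03 -8.87731880e-01 -4.60336287e-01  6.96741261e+02]
 [ 0.00000000e+00  0.00000000e+00  0.00000000e+00  1.00000000e+00]]
side [[494.55234725   0.         334.64165698]
 [  0.         494.55234725 235.30422507]
 [  0.           0.           1.        ]] [[-9.99521946e-01  2.05013684e-02 -2.31424455e-02  6.42417894e+02]
 [ 2.94936062e-02  4.07738294e-01 -9.12622381e-01  8.49323308e+02]
 [-9.27394643e-03 -9.12868653e-01 -4.08148032e-01  4.97760250e+02]
 [ 0.00000000e+00  0.00000000e+00  0.00000000e+00  1.00000000e+00]]
```

View pics/scene0.png

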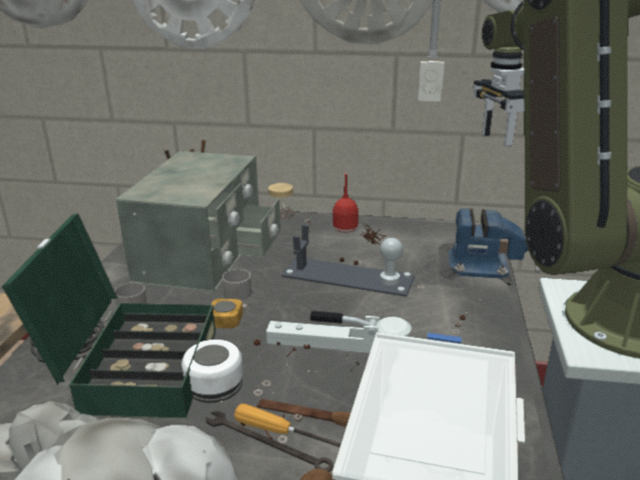

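View pics/side0.png

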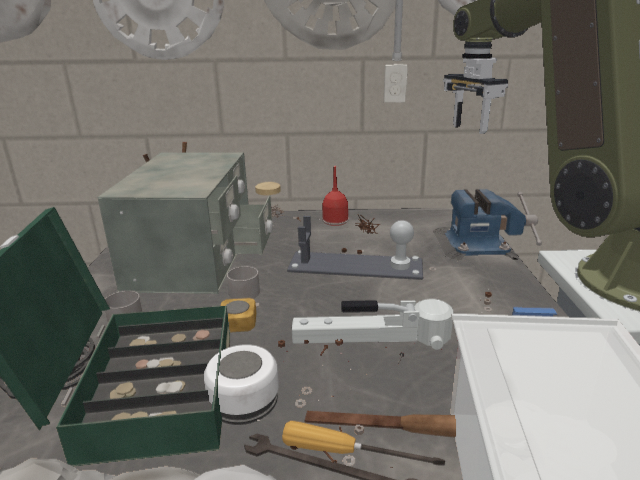

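The scene view shows the ball at (391,247), the fork at (300,255), the coupler's socket at about (393,327) with its tail at (268,333), the oil can at (345,213) and the tape at (228,312). In the side view the socket top is at (435,308) and the ball at (402,232). Next I measure from depth.

```bash
cat > h.py <<'E'
import numpy as np,cv2
def cloud(c):
    z=c['range_z'];v,u=np.mgrid[:480,:640];K=c['mtx']
    p=np.stack([(u-K[0,2])/K[0,0]*z,(v-K[1,2])/K[1,1]*z,z],-1)
    P=p@c['cam_to_world'][:3,:3].T+c['cam_to_world'][:3,3]
    P[z<=0]=np.nan
    return P
E
python3 - <<'E'
from h import *
im=np.zeros((600,800,3),np.uint8)
Z=np.full((600,800),-99.)
for n in("scene","side"):
    c=np.load(f'/tmp/{n}.npz');P=cloud(c)
    for nm,(u,v) in dict(scene=dict(ball=(391,240),hous=(393,325),tail=(270,328),slv=(325,317),fork=(300,255),can=(345,213)),side=dict(ball=(402,228),hous=(433,306),tail=(296,322),slv=(358,306),can=(335,208),tape=(238,308)))[n].items(): print(n,nm,P[v,u].round())
    m=np.isfinite(P[...,0])&(P[...,2]>-20)&(P[...,2]<200)
    col=c['frame'][m];q=P[m]
    i=((900-q[:,0])/1).astype(int);j=((400-q[:,1])).astype(int)
    k=(i>=0)&(i<600)&(j>=0)&(j<800)
    o=np.argsort(q[k,2])
    ii,jj,cc,zz=i[k][o],j[k][o],col[k][o],q[k,2][o]
    up=zz>=Z[ii,jj];Z[ii[up],jj[up]]=zz[up];im[ii[up],jj[up]]=cc[up][:,::-1]
    # fits
    b=m&(np.linalg.norm(P[...,:2]-P[(240,228)[n=='side'],(391,402)[n=='side'],:2],axis=-1)<40)&(P[...,2]>80)
    q=P[b];A=np.c_[2*q,np.ones(len(q))];s=np.linalg.lstsq(A,(q**2).sum(1),rcond=None)[0]
    print(n,'sphere',s[:3],np.sqrt(s[3]+s[:3]@s[:3]),len(q))
np.save('/tmp/Z.npy',Z)
cv2.imwrite('pics/top.png',cv2.dilate(im,np.ones((2,2))))
E
```

```text
scene ball [481. -76. 110.]
scene hous [463. 162.  56.]
scene tail [691. 166.  30.]
scene slv [586. 166.  64.]
scene fork [ 683. -105.   43.]
scene can [ 607. -329.   52.]
scene sphere [479.21891785 -80.32114521  87.02747499] 22.173907967171914 349
side ball [483. -64. 102.]
side hous [463. 156.  56.]
side tail [691. 152.  29.]
side slv [588. 162.  63.]
side can [ 611. -328.   47.]
side tape [793. 111.  33.]
side sphere [481.12494134 -81.89412344  85.60146088] 23.69063771162927 369
```

View pics/top.png

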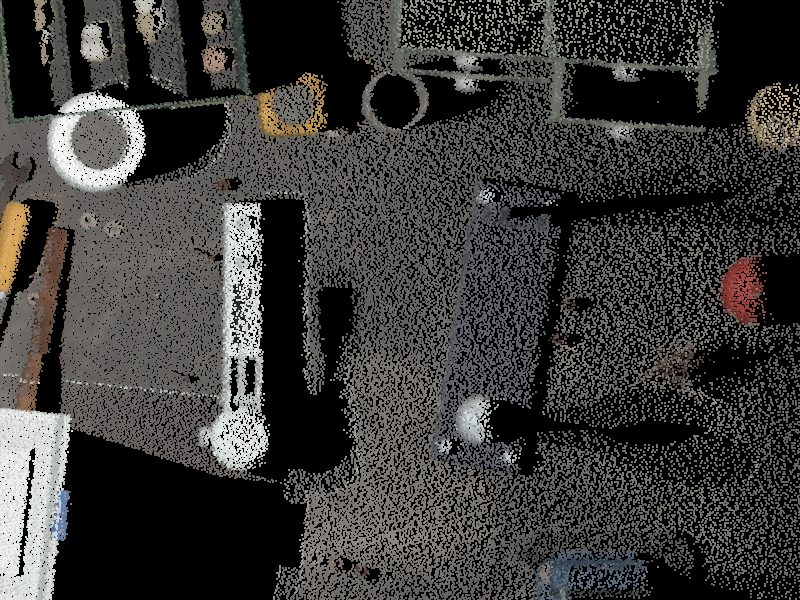

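The top map (pixel col = 400−y, row = 900−x) shows the coupler at about (462,161) along +x, and the ball at about (480,-81) with the stand turned slightly. Tape, tin and can are clear of the path. Now the precise fits.

```bash
python3 - <<'E'
from h import *
for n in("scene","side"):
    c=np.load(f'/tmp/{n}.npz');P=cloud(c).reshape(-1,3);f=c['frame'].reshape(-1,3)
    x,y,z=P.T
    h=(abs(x-462)<45)&(abs(y-161)<45)&(z>50)&(z<62)
    (cx,cy),r=cv2.minEnclosingCircle(P[h][:,:2].astype(np.float32));print(n,'top',P[h].mean(0).round(1),(cx,cy,r),h.sum())
    d=(x>540)&(x<710)&(abs(y-161)<30)&(z>24)&(z<36)
    q=P[d][:,:2].astype(np.float32);print(' bar rect',cv2.minAreaRect(q),'pca',P[d].mean(0).round(1))
    for lo,hi in((560,600),(600,640),(640,680)):
        k=q[(q[:,0]>lo)&(q[:,0]<hi)]; print('   ',lo,np.percentile(k[:,1],[2,50,98]).round(1))
    s=(x>530)&(x<640)&(abs(y-161)<30)&(z>48)&(z<85)
    print(' sleeve',P[s].mean(0).round(1),np.percentile(P[s],[2,98],axis=0).round(1),s.sum())
    b=(x>420)&(x<730)&(y<0)&(y>-180)&(z>4)&(z<13)
    r=cv2.minAreaRect(P[b][:,:2].astype(np.float32));print(' plate',r,b.sum())
    p=(x>600)&(x<740)&(y<-40)&(y>-180)&(z>68)&(z<105)
    q=P[p];print(' prongs',q.mean(0).round(1),q.min(0).round(),q.max(0).round(),len(q))
    l,cc,_=cv2.kmeans(q.astype(np.float32),2,None,(3,20,.1),5,0)[1:][0],0,0
    for i in(0,1): k=q[l[:,0]==i];print('   ',k.mean(0).round(1),len(k))
    # sphere fixed radius
    m=(np.hypot(x-480,y+81)<40)&(z>72)&(z<115);q=P[m]
    from scipy.optimize import least_squares
    s=least_squares(lambda t:np.linalg.norm(q-t,axis=1)-25,[480,-80,85],loss='soft_l1');print(' ball',s.x,np.abs(s.fun).mean())
E
```

```text
scene top [469.4 161.3  54.8] (470.8746337890625, 157.1124267578125, 40.9084587097168) 634
 bar rect ((618.6873779296875, 157.53323364257812), (43.61835479736328, 156.10128784179688), 89.66997528076172) pca [617.2 160.9  29.3]
    560 [139.9 162.2 176.4]
    600 [140.6 162.  176.2]
    640 [139.9 162.3 175.8]
 sleeve [576.4 161.1  62.4] [[531.9 149.9  54.2]
 [612.2 167.7  68.1]] 406
 plate ((571.8029174804688, -98.59947204589844), (144.05943298339844, 286.54632568359375), 77.8182601928711) 2343
 prongs [ 681.1 -114.4   85.2] [ 669. -149.   68.] [695. -79. 100.] 193
    [ 676.7 -141.8   85.2] 97
    [685.6 -86.8  85.2] 96
 ball [479.2422043  -83.64160603  84.52426628] 1.4359293753577291
side top [470.9 163.1  54.7] (471.0398254394531, 159.77268981933594, 39.90972900390625) 760
 bar rect ((619.0567626953125, 157.17269897460938), (39.77280807495117, 157.8662109375), 89.84236907958984) pca [619.3 161.   29.4]
    560 [140.5 162.3 175.2]
    600 [141.3 162.9 175.3]
    640 [140.4 162.7 175.3]
 sleeve [578.4 161.2  62.3] [[532.2 150.6  54. ]
 [614.3 166.9  67.7]] 511
 plate ((572.6686401367188, -109.42806243896484), (120.39221954345703, 284.6073913574219), 80.52960968017578) 2420
 prongs [ 682.6 -113.6   85.4] [ 670. -148.   68.] [695. -79. 102.] 223
    [687.3 -86.6  84.8] 114
    [ 677.5 -141.9   86.1] 109
 ball [480.79769985 -83.37296756  84.50512674] 0.9994724464184512
```

>>> step_arm(increments=[[[0, 0, 0.189, 0, 0, 0, -1], [0, 0, 0.189, 0, 0, 0, -1], [0, 0, 0.189, 0, 0, 0, -1], [0, 0, 0, 0.519, -0.963, 0, -1], [0, 0, 0, 0.519, -0.963, 0, -1]]])

```text
clock: 0.6
eef_pos: [278.2, -418.8, 403.9]
eef_rot: [-3.14, 0.001, -0.003]
wrist_force: [1.0, 0.0, 1.1]
finger_gap: 93.8
finger_force: 0.0
```

>>> step_arm(increments=[[[0, 0, 0, 0.519, -0.963, 0, -1], [0, 0, 0, 0.519, -0.963, 0, -1], [0, 0, 0, 0.519, -0.963, 0, -1], [0, 0, 0, 0.519, -0.963, 0, -1], [0, 0, 0, 0.519, -0.963, 0, -1]]])

```text
clock: 1.1
eef_pos: [382.5, -225.2, 404.6]
eef_rot: [-3.141, 0.0, -0.001]
wrist_force: [0.4, -0.4, -1.1]
finger_gap: 94.0
finger_force: 0.0
```

>>> step_arm(increments=[[[0, 0, 0, 0.519, -0.963, 0, -1], [0, 0, 0, 0.519, -0.963, 0, -1], [0, 0, 0, 0.519, -0.963, 0, -1], [0, 0, 0, 0.519, -0.963, 0, -1], [0, 0, 0, 0.519, -0.963, 0, -1]]])

```text
clock: 1.6
eef_pos: [486.5, -32.5, 404.6]
eef_rot: [3.142, 0.0, -0.0]
wrist_force: [0.9, 0.3, 0.5]
finger_gap: 93.7
finger_force: 0.0
```

>>> step_arm(increments=[[[0, 0, 0, 0.519, -0.963, 0, -1], [0, 0, 0, 0.519, -0.963, 0, -1], [0, 0, 0, 0.519, -0.963, 0.5, -1], [0, 0, 0, 0.519, -0.963, 0.5, -1], [0, 0, 0, 0.519, -0.963, 0.5, -1]]])

```text
clock: 2.1
eef_pos: [590.4, 159.9, 343.5]
eef_rot: [3.141, 0.0, -0.0]
wrist_force: [1.0, -0.9, 0.3]
finger_gap: 94.2
finger_force: 0.0
```

```bash
python3 - <<'E'
from cell import manip, optics
import cv2,numpy as np
c=optics.camera("wrist");s=manip.read_state();print(s['clock'],s['joints'],s['eef_pos'],s['eef_rot'])
np.savez('/tmp/w.npz',**c);cv2.imwrite('pics/w1.png',c['frame'][:,:,::-1]);print(c['mtx'],c['cam_to_world'])
E
```

```text
2.15 [2.11255271e-01 4.98997285e-01 1.40095561e+00 1.13270410e-03
 1.24684431e+00 1.77950572e+00] [591.56658155 164.37509106 338.88383902] [3.14156288e+00 5.31389454e-03 2.18244988e-03]
[[334.21159326   0.         312.4937155 ]
 [  0.         334.21159326 238.65133383]
 [  0.           0.           1.        ]] [[-7.84727878e-04 -9.66957767e-01 -2.54935407e-01  6.63235265e+02]
 [-9.99999669e-01  8.13144534e-04 -6.07527855e-06  1.58960088e+02]
 [ 2.13173871e-04  2.54935318e-01 -9.66958085e-01  3.23334158e+02]
 [ 0.00000000e+00  0.00000000e+00  0.00000000e+00  1.00000000e+00]]
```

View pics/w1.png

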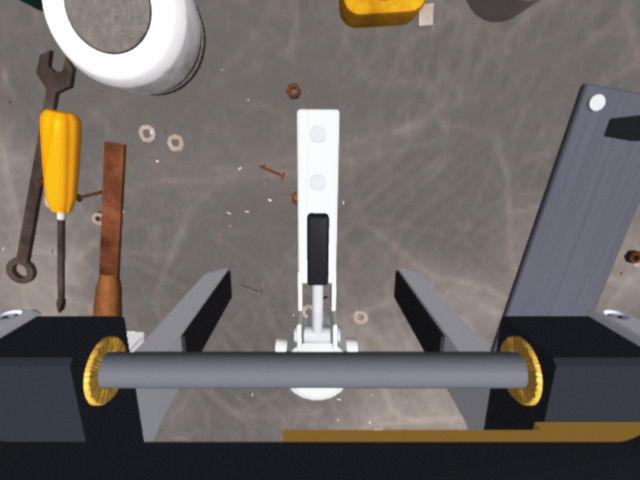

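The wrist view shows the sleeve centred at (318,248) and the tail at (318,110), about 4 mm toward −y of the finger midline (313), so the yaw is about 0. I go down onto the sleeve.

>>> step_arm(increments=[[[0, 0, 0, 0, 0.06, 0.5, -1], [0, 0, 0, 0, 0, 0.8, -1], [0, 0, 0, 0, 0, 0.8, -1], [0, 0, 0, 0, 0, 0.5, -1], [0, 0, 0, 0, 0, 0, -1]]])

```text
clock: 2.65
eef_pos: [589.2, 155.6, 237.5]
eef_rot: [3.141, 0.005, -0.001]
wrist_force: [1.0, 0.6, -0.3]
finger_gap: 93.7
finger_force: 0.0
```

>>> step_arm(increments=[[[0, 0, 0, 0, 0, 0, 0.3], [0, 0, 0, 0, 0, 0, 0.5]]], newtons=6)

```text
clock: 2.85
eef_pos: [590.2, 155.8, 242.1]
eef_rot: [-3.141, -0.002, -0.001]
wrist_force: [0.8, -0.5, 0.8]
finger_gap: 81.3
finger_force: 0.0
```

>>> step_arm(increments=[[[0, 0, 0, 0, 0, 0, 1], [0, 0, 0, 0, 0, 0, 1], [0, 0, 0, 0, 0, 0, 1], [0, 0, 0, 0, 0, 0, 1], [0, 0, 0, 0, 0, 0, 1]]], newtons=12)

```text
clock: 3.35
eef_pos: [589.9, 155.8, 240.8]
eef_rot: [-3.142, -0.0, -0.001]
wrist_force: [-0.2, -0.7, -0.1]
finger_gap: 41.5
finger_force: 0.0
```

>>> step_arm(increments=[[[0, 0, 0, 0, 0, 0, 1], [0, 0, 0, 0, 0, 0, 1], [0, 0, 0, 0, 0, 0, 1], [0, 0, 0, 0, 0, 0, 1], [0, 0, 0, 0, 0, 0, 1]]])

```text
clock: 3.85
eef_pos: [589.9, 155.9, 240.6]
eef_rot: [-3.141, -0.0, -0.0]
wrist_force: [0.1, 0.9, 0.5]
finger_gap: 18.0
finger_force: 12.0
```

>>> step_arm(increments=[[[0, 0, 0, -0.06, 0, -0.29, 1], [0, 0, 0, -0.1, 0, -0.28, 1], [0, 0, 0, -0.135, 0, -0.265, 1], [0, 0, 0, -0.165, 0, -0.25, 1], [0, 0, 0, 0, 0, 0, 1]]])

```text
clock: 4.35
eef_pos: [570.9, 155.9, 286.1]
eef_rot: [-3.141, -0.002, -0.0]
wrist_force: [-0.0, 0.8, 3.6]
finger_gap: 17.8
finger_force: 12.0
```

>>> step_arm(increments=[[[0, 0, 0, -0.18, 0, -0.21, 1], [0, 0, 0, -0.21, 0, -0.18, 1], [0, 0, 0, -0.225, 0, -0.16, 1], [0, 0, 0, -0.24, 0, -0.13, 1], [0, 0, 0, 0, 0, 0, 1]]])

```text
clock: 4.85
eef_pos: [536.3, 155.9, 312.1]
eef_rot: [-3.141, -0.0, -0.0]
wrist_force: [-1.5, 0.4, -3.7]
finger_gap: 17.9
finger_force: 12.0
```

```bash
python3 - <<'E'
from cell import manip, optics
import cv2,numpy as np
c=optics.camera("side");s=manip.read_state();print(s['eef_pos'],s['wrist_force'])
cv2.imwrite('pics/s2.png',cv2.resize(c['frame'][180:400,220:540,::-1],None,fx=2,fy=2))
E
```

```text
[536.76990477 155.90911888 311.78940194] [-2.37213993 -0.52923524 -3.24816977]
```

View pics/s2.png

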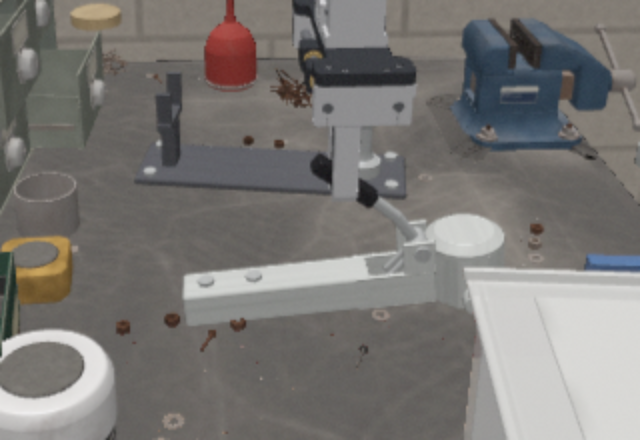

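The side crop shows the handle raised to roughly 45–50° (pin (422,255), sleeve end (318,162)). The coupler slid a little toward the robot. I raise it some more, then release.

>>> step_arm(increments=[[[0, 0, 0, -0.2, 0, -0.12, 1], [0, 0, 0, -0.2, 0, -0.1, 1], [0, 0, 0, -0.15, 0, -0.06, 1], [0, 0, 0, 0, 0, 0, 1], [0, 0, 0, 0, 0, 0, 1]]])

```text
clock: 5.4
eef_pos: [515.2, 155.8, 322.6]
eef_rot: [-3.142, -0.0, -0.0]
wrist_force: [-3.4, 0.2, -2.5]
finger_gap: 17.7
finger_force: 12.0
```

>>> step_arm(increments=[[[0, 0, 0, 0, 0, 0, 0.2], [0, 0, 0, 0, 0, 0, 0.2], [0, 0, 0, 0, 0, 0, 0], [0, 0, 0, 0, 0, -0.5, -0.2], [0, 0, 0, 0, 0, -0.9, -1]]])

```text
clock: 5.9
eef_pos: [515.2, 155.7, 377.3]
eef_rot: [3.141, 0.004, -0.001]
wrist_force: [-0.0, -0.3, 0.8]
finger_gap: 54.6
finger_force: 0.0
```

>>> step_arm(increments=[[[0, 0, 0, 0.7, 0, -0.5, -1], [0, 0, 0, 1, 0, 0, -1], [0, 0, 0, 0.5, 0, 0, -1], [0, 0, 0, 0, 0, 0, -1], [0, 0, 0, 0, 0, 0, -1]]])

```text
clock: 6.4
eef_pos: [603.2, 155.7, 398.0]
eef_rot: [3.141, 0.001, -0.001]
wrist_force: [-0.3, -0.5, -0.3]
finger_gap: 92.7
finger_force: 0.0
```

```bash
python3 - <<'E'
from cell import manip, optics
from h import *
s=manip.read_state();print(s['clock'],s['eef_pos'],s['eef_rot'])
c=optics.camera("side");d=optics.camera("wrist")
np.savez('/tmp/side.npz',**c);np.savez('/tmp/w.npz',**d);print(d['cam_to_world'])
cv2.imwrite('pics/s3.png',np.hstack([c['frame'][100:500,200:600,::-1],cv2.resize(d['frame'][:,:,::-1],(400,300)) if 0 else d['frame'][40:420,120:520,::-1]])if 0 else np.vstack([cv2.resize(c['frame'][180:340,220:540,::-1],(600,300)),cv2.resize(d['frame'][0:480,:,::-1],(400,300),).repeat(1,1) if 0 else cv2.resize(d['frame'][100:420,:,::-1],(600,300))]))
P=cloud(c).reshape(-1,3);x,y,z=P.T
for lo in range(540,720,20):
    k=(x>lo)&(x<lo+20)&(abs(y-158)<40)&(z>25)&(z<36)
    if k.sum()>5: print(lo,np.percentile(y[k],[2,50,98]).round(1))
k=(abs(y-158)<40)&(z>24)&(z<36)&(x>500);print('tail',np.percentile(x[k],[98,99.5]))
E
```

```text
6.4 [603.22677643 155.74100157 397.97945633] [ 3.14148615e+00  7.01308003e-04 -6.98239607e-04]
[[-8.31077995e-04 -9.66921084e-01 -2.55074354e-01  6.75727184e+02]
 [-9.99999641e-01  8.46469194e-04  4.94318015e-05  1.54814139e+02]
 [ 1.68115932e-04  2.55074303e-01 -9.66921440e-01  3.78051082e+02]
 [ 0.00000000e+00  0.00000000e+00  0.00000000e+00  1.00000000e+00]]
540 [142.  160.8 175.6]
560 [140.4 161.1 175.1]
580 [140.3 162.9 175.1]
600 [142.  161.7 174.9]
620 [141.  162.5 175.2]
640 [142.2 161.4 175.4]
tail [ 977.50884793 1012.17362926]
```

View pics/s3.png

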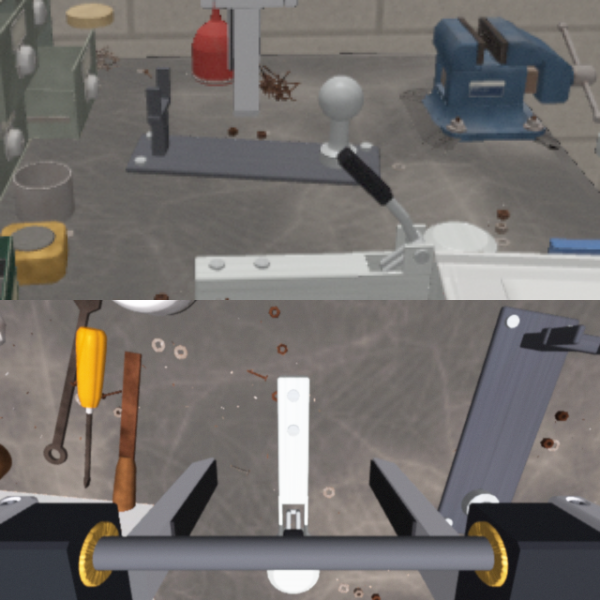

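The picture shows the handle up at about 0.85 rad (pin (420,255), sleeve end (342,150)). The bolt heads in the wrist view put the coupler origin at about (410,155) with yaw 0. I grip the drawbar a little behind the nominal point to keep clear of the handle.

>>> step_arm(increments=[[[0, 0, 0, -0.75, 0, 0.5, -1], [0, 0, 0, 0, 0, 1, -1], [0, 0, 0, 0, 0, 1, -1], [0, 0, 0, 0, 0, 1, -1], [0, 0, 0, 0, 0, 0.75, -1]]])

```text
clock: 7.0
eef_pos: [572.2, 155.8, 226.7]
eef_rot: [3.141, 0.001, -0.0]
wrist_force: [0.0, 0.6, 0.2]
finger_gap: 94.0
finger_force: 0.0
```

>>> step_arm(increments=[[[0, 0, 0, 0, 0, 0.6, -1], [0, 0, 0, 0, 0, 0, -1], [0, 0, 0, 0, 0, 0, 1], [0, 0, 0, 0, 0, 0, 1], [0, 0, 0, 0, 0, 0, 1]]], newtons=45)

```text
clock: 7.5
eef_pos: [573.5, 155.9, 206.1]
eef_rot: [-3.141, -0.002, -0.0]
wrist_force: [-0.8, 0.4, -0.5]
finger_gap: 73.4
finger_force: 0.0
```

>>> step_arm(increments=[[[0, 0, 0, 0, 0, 0, 1], [0, 0, 0, 0, 0, 0, 1], [0, 0, 0, 0, 0, 0, 1], [0, 0, 0, 0, 0, 0, 1], [0, 0, 0, 0, 0, 0, 1]]])

```text
clock: 8.0
eef_pos: [573.3, 155.8, 204.4]
eef_rot: [3.142, 0.0, -0.001]
wrist_force: [-0.3, 0.9, 0.6]
finger_gap: 35.6
finger_force: 45.0
```

>>> step_arm(increments=[[[0, 0, 0, 0, 0, -0.5, 1], [0, 0, 0, 0, 0, -0.8, 1], [0, 0, 0, 0, 0, -0.8, 1], [0, 0, 0.1, 0, 0, -0.8, 1], [0, 0, 0.1, 0, 0, -0.6, 1]]])

```text
clock: 8.5
eef_pos: [573.2, 155.8, 345.7]
eef_rot: [-3.142, -0.0, -0.161]
wrist_force: [1.2, -0.2, -6.7]
finger_gap: 35.6
finger_force: 45.0
```

>>> step_arm(increments=[[[0, 0, 0, 0.17, 0.4, 0, 1], [0, 0, 0, 0.338, 0.784, 0, 1], [0, 0, 0, 0.338, 0.784, 0, 1], [0, 0, 0, 0.338, 0.784, 0, 1], [0, 0, 0, 0.338, 0.784, 0, 1]]])

```text
clock: 9.0
eef_pos: [611.3, 4.6, 342.6]
eef_rot: [3.141, 0.003, -0.157]
wrist_force: [0.2, -0.2, -7.9]
finger_gap: 35.8
finger_force: 45.0
```

>>> step_arm(increments=[[[0, 0, 0, 0.338, 0.784, 0, 1], [0, 0, 0, 0.338, 0.784, 0, 1], [0, 0, 0, 0.338, 0.784, 0, 1], [0, 0, 0, 0.17, 0.4, 0, 1], [0, 0, 0, 0, 0, 0, 1]]])

```text
clock: 9.5
eef_pos: [640.7, -112.2, 342.5]
eef_rot: [3.141, 0.002, -0.16]
wrist_force: [-0.5, 0.9, -8.3]
finger_gap: 35.5
finger_force: 45.0
```

```bash
python3 - <<'E'
from cell import manip, optics
from h import *
for n in('scene','side'):
    c=optics.camera(n);np.savez(f'/tmp/{n}2.npz',**c)
    if n=='side':cv2.imwrite('pics/s4.png',cv2.resize(c['frame'][90:330,220:540,::-1],None,fx=2,fy=2))
    P=cloud(c).reshape(-1,3);x,y,z=P.T
    for lo in range(540,730,30):
        k=(x>lo)&(x<lo+30)&(abs(y+110)<40)&(z>140)&(z<175)
        if k.sum()>5: print(n,lo,np.percentile(y[k],[2,50,98]).round(1),np.percentile(z[k],[50,95]).round(1))
    k=(abs(y+83)<45)&(abs(x-480)<45)&(z>175)&(z<200);print('top',P[k].mean(0),P[k].min(0),P[k].max(0),k.sum())
    k=(abs(y+120)<45)&(z>130)&(z<172)&(x>640)&(x<780);print('tailx',np.percentile(x[k],[90,98,100]))
s=manip.read_state();print(s['clock'],s['eef_pos'],s['eef_rot'],s['wrist_force'],s['moment'])
E
```

```text
scene 540 [-117.   -82.5  -75.8] [158.9 167. ]
scene 570 [-117.1  -87.   -80.1] [161.3 167.9]
scene 600 [-130.8  -92.2  -84.8] [162.5 168.5]
scene 630 [-130.   -87.6  -79. ] [161.5 173.4]
scene 660 [-130.6 -101.5  -94.9] [161.3 169.5]
scene 690 [-132.1 -105.2  -98.6] [161.2 170.8]
top [486.10543337 -75.31524652 187.33626775] [ 445.64727135 -112.51306771  175.02644951] [524.91441326 -49.12215504 199.66652781] 568
tailx [704.52562519 710.37930145 711.5892031 ]
side 540 [-111.7  -80.1  -74.6] [158.8 166.9]
side 570 [-115.9  -84.7  -79.7] [159.1 167.7]
side 600 [-120.2  -89.2  -84.1] [159.5 168.4]
side 630 [-127.7  -87.2  -78.2] [160.9 172.6]
side 660 [-129.2  -99.1  -93.2] [160.5 169.2]
side 690 [-125.4 -102.9  -98.3] [159.  170.7]
top [488.60387752 -71.66053671 186.81084069] [ 447.87854615 -108.82648314  175.00175309] [524.89737041 -50.22967215 199.97011404] 549
tailx [705.90342638 712.05244558 713.21411529]
9.6 [ 640.57938045 -109.72637263  343.14804998] [-3.14121699e+00  1.99115574e-03 -1.57643024e-01] [ 0.44263746  0.26800629 -6.89447027] [-6.16946660e-04 -3.07647860e-01  2.53126738e-04]
```

View pics/s4.png

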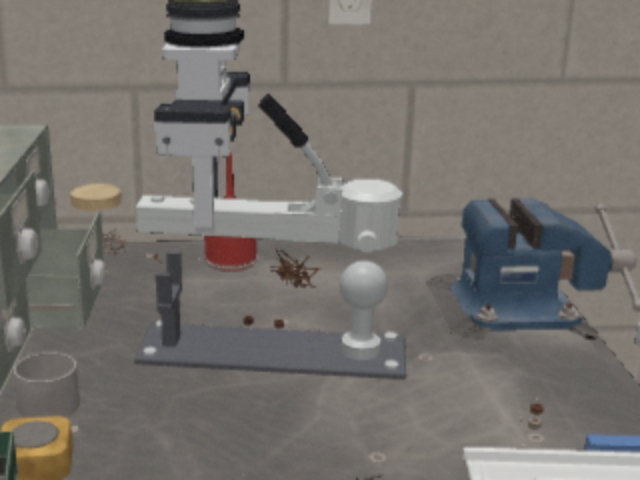

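The side crop shows the coupler held level above the ball: ball at (363,286), housing centred at about (370,215), handle raised. Now I measure the housing relative to the ball in the same cameras.

```bash
python3 - <<'E'
from h import *
from scipy.optimize import least_squares
yaw=-.1576;a=np.array([np.cos(yaw),np.sin(yaw)]);n=np.array([-a[1],a[0]])
for nm in('scene2','side2'):
    c=np.load(f'/tmp/{nm}.npz');C=cloud(c);P=C.reshape(-1,3);x,y,z=P.T
    o=c['cam_to_world'][:3,3];R=c['cam_to_world'][:3,:3];K=c['mtx']
    m=(np.hypot(x-480,y+83)<40)&(z>74)&(z<112);q=P[m]
    s=least_squares(lambda t:np.linalg.norm(q-t,axis=1)-25,[480,-80,85],loss='soft_l1');b=s.x
    # silhouettes
    def proj(p): t=(p-o)@R;return (K[0,0]*t[0]/t[2]+K[0,2],K[1,1]*t[1]/t[2]+K[1,2])
    M=((np.hypot(C[...,0]-480,C[...,1]+83)<40)&(C[...,2]>76)&(C[...,2]<112))
    rows=[ (np.where(r)[0].min()+np.where(r)[0].max())/2 for r in M if r.sum()>25]
    print(nm,'ball',b.round(1),'proj',proj(b),'sil u',np.mean(rows))
    H=(C[...,2]>165)&(C[...,2]<192)&(C[...,0]<513)&(C[...,0]>430)&(abs(C[...,1]+83)<60)
    st=[(i,np.where(r)[0].min(),np.where(r)[0].max(),r.sum()) for i,r in enumerate(H) if r.sum()>20]
    print(st[::4])
    for p in((480,-83.5,167),(480,-83.5,180),(480,-83.5,195)):print('  pred housing',proj(np.array(p)))
    g=P[(z>165)&(z<185)&(x>440)&(x<513)&(abs(y+83)<60)]
    d=g[:,:2]-[480,-83.5];al=d@a;nn=d@n
    k=(abs(al)<10);print('  front facet normal dist',np.median(nn[k]),k.sum(),'top z',np.percentile(P[H.ravel()][:,2],[95]))
    t=P[(z>190)&(z<205)&(x>440)&(x<513)&(abs(y+83)<60)];d=t[:,:2]-[480,-83.5]
    al=d@a;nn=d@n;print('  top along',np.percentile(al,[2,50,98]),'across',np.percentile(nn,[2,50,98]),np.median(t[:,2]),len(t))
E
```

```text
scene2 ball [479.5 -83.3  84.2] proj (np.float64(391.23812396340765), np.float64(249.02616634753986)) sil u nan
[(200, np.int64(379), np.int64(403), np.int64(21)), (204, np.int64(377), np.int64(409), np.int64(29)), (208, np.int64(377), np.int64(409), np.int64(33)), (212, np.int64(377), np.int64(409), np.int64(33)), (216, np.int64(380), np.int64(407), np.int64(27))]
  pred housing (np.float64(392.8426979324756), np.float64(213.5717224492231))
  pred housing (np.float64(393.14163449041115), np.float64(207.82263949971178))
  pred housing (np.float64(393.4900316552148), np.float64(201.12234090236694))
  front facet normal dist 27.07093210888308 85 top z [191.44059367]
  top along [-23.07674108   1.72346124  32.47410768] across [-24.22532002   0.22796328  23.81071466] 191.20831233485333 188
side2 ball [480.6 -83.3  84.5] proj (np.float64(401.3771948614896), np.float64(232.25770058081005)) sil u nan
[(181, np.int64(387), np.int64(414), np.int64(23)), (185, np.int64(389), np.int64(420), np.int64(31)), (189, np.int64(389), np.int64(420), np.int64(32)), (193, np.int64(389), np.int64(419), np.int64(31)), (197, np.int64(388), np.int64(419), np.int64(32))]
  pred housing (np.float64(403.52189223575135), np.float64(194.47575362526663))
  pred housing (np.float64(403.8324726302741), np.float64(188.29598959044688))
  pred housing (np.float64(404.19501940194243), np.float64(181.08222613336022))
  front facet normal dist 28.642545498123106 98 top z [191.67385763]
  top along [-23.2815009    2.14569603  32.76084427] across [-20.74767207   1.93946175  23.18405853] 191.2226733883652 187
  return _methods._mean(a, axis=axis, dtype=dtype,
  ret = ret.dtype.type(ret / rcount)
```

>>> step_arm(increments=[[[0, 0, 0, 0, -0.025, 0.4, 1], [0, 0, 0, 0, 0, 0.3, 1], [0, 0, 0, 0, 0, 0.2, 1], [0, 0, 0, 0, 0, 0.1, 1], [0, 0, 0, 0, 0, 0, 1]]])

```text
clock: 10.1
eef_pos: [640.9, -108.4, 303.9]
eef_rot: [-3.141, 0.001, -0.157]
wrist_force: [-0.0, -0.6, -6.7]
finger_gap: 35.9
finger_force: 45.0
```

>>> step_arm(increments=[[[0, 0, 0, 0, 0, 0.1, 1], [0, 0, 0, 0, 0, 0, 1], [0, 0, 0, 0, 0, 0, 1]]])

```text
clock: 10.4
eef_pos: [640.9, -108.6, 300.7]
eef_rot: [3.142, -0.0, -0.158]
wrist_force: [0.0, 0.6, -6.2]
finger_gap: 35.8
finger_force: 45.0
```

>>> step_arm(increments=[[[0, 0, 0, 0, 0, 0.1, 1], [0, 0, 0, 0, 0, 0, 1], [0, 0, 0, 0, 0, 0, 1]]])

```text
clock: 10.7
eef_pos: [640.9, -108.6, 296.3]
eef_rot: [3.142, 0.0, -0.158]
wrist_force: [-0.3, -0.0, -7.5]
finger_gap: 36.0
finger_force: 45.0
```

>>> step_arm(increments=[[[0, 0, 0, 0, 0, 0.1, 1], [0, 0, 0, 0, 0, 0, 1], [0, 0, 0, 0, 0, 0, 1]]])

```text
clock: 11.0
eef_pos: [640.9, -108.7, 292.7]
eef_rot: [3.142, -0.0, -0.158]
wrist_force: [1.6, -0.1, -2.9]
finger_gap: 35.8
finger_force: 45.0
```

>>> step_arm(increments=[[[0, -0.035, 0, 0.124, 0, 0.1, 1], [0, 0, 0, 0, 0, 0, 1], [0, 0, 0, 0, 0, 0, 1]]], newtons=20)

```text
clock: 11.3
eef_pos: [645.9, -109.4, 288.0]
eef_rot: [-3.142, 0.029, -0.158]
wrist_force: [0.6, -0.3, -3.6]
finger_gap: 35.7
finger_force: 20.0
```

>>> step_arm(increments=[[[0, -0.035, 0, 0.124, 0, 0.11, 1], [0, 0, 0, 0, 0, 0, 1], [0, 0, 0, 0, 0, 0, 1]]])

```text
clock: 11.6
eef_pos: [650.6, -110.2, 283.5]
eef_rot: [-3.142, 0.056, -0.158]
wrist_force: [0.3, 0.4, -3.6]
finger_gap: 36.0
finger_force: 20.0
```

>>> step_arm(increments=[[[0, -0.035, 0, 0.124, 0, 0.11, 1], [0, 0, 0, 0, 0, 0, 1], [0, 0, 0, 0, 0, 0, 1]]])

```text
clock: 11.9
eef_pos: [655.5, -110.9, 279.1]
eef_rot: [-3.142, 0.083, -0.158]
wrist_force: [4.0, -0.8, -3.7]
finger_gap: 36.0
finger_force: 20.0
```

>>> step_arm(increments=[[[0, -0.025, 0, 0.09, 0, 0.08, 1], [0, 0, 0, 0, 0, 0, 1], [0, 0, 0, 0, 0, 0, 1]]])

```text
clock: 12.2
eef_pos: [659.0, -111.5, 276.0]
eef_rot: [3.142, 0.101, -0.158]
wrist_force: [6.4, -0.7, -3.2]
finger_gap: 35.6
finger_force: 20.0
```

```bash
python3 - <<'E'
from cell import manip, optics
from h import *
c=optics.camera('side');cv2.imwrite('pics/s5.png',cv2.resize(c['frame'][90:330,220:540,::-1],None,fx=2,fy=2))
P=cloud(c).reshape(-1,3);x,y,z=P.T
for lo,hi,zl,zh in((450,500,100,160),(545,590,80,130),(690,715,60,130)):
    k=(x>lo)&(x<hi)&(abs(y+100)<35)&(z>zl)&(z<zh);print(lo,np.percentile(z[k],[50,90,97]).round(1))
s=manip.read_state();print(s['clock'],s['eef_pos'],s['wrist_force'],s['moment'])
E
```

```text
450 [143.6 145.5 146.2]
545 [101.8 109.5 110.6]
690 [ 88.3  98.2 100.8]
12.25 [ 658.93681145 -111.49571263  276.06885963] [ 7.69467194 -1.87961525 -2.48572719] [-0.23220277 -1.26984213  0.05976809]
```

View pics/s5.png

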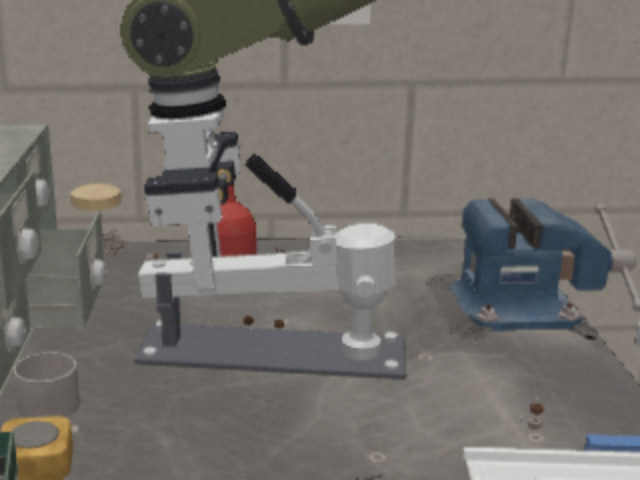

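The side view shows the socket over the ball (housing at (365,262)) and the tail between the fork prongs, about 3 mm above the seat. I release and go to a push position over the housing.

>>> step_arm(increments=[[[0, 0, 0, 0.03, 0, 0.06, 1], [0, 0, 0, 0, 0, 0, 0.3], [0, 0, 0, 0, 0, 0, 0], [0, 0, 0, 0, 0, 0, -0.5], [0, 0, 0, 0, 0, 0, -1]]])

```text
clock: 12.75
eef_pos: [659.4, -111.5, 273.1]
eef_rot: [-3.142, 0.103, -0.158]
wrist_force: [-0.1, 0.8, -0.3]
finger_gap: 56.2
finger_force: 0.0
```

>>> step_arm(increments=[[[0, 0, 0, 0, 0, 0, -1], [0, 0.06, 0, 0, 0, -0.7, -1], [0, 0.07, 0, 0, 0, -1, -1], [0, 0, 0, 0, 0, -1, 0], [0, 0, 0, 0, 0, -1, 1]]])

```text
clock: 13.25
eef_pos: [664.2, -112.3, 422.7]
eef_rot: [-3.142, 0.0, -0.158]
wrist_force: [0.1, 1.0, 0.5]
finger_gap: 71.1
finger_force: 0.0
```

>>> step_arm(increments=[[[0, 0, 0, 0, 0, -0.8, 1], [0, 0, 0, 0, 0, 0, 1], [0, 0, 0, 0, 0, 0, 1]]])

```text
clock: 13.55
eef_pos: [664.3, -112.3, 453.1]
eef_rot: [3.142, -0.0, -0.158]
wrist_force: [0.6, -0.1, -0.5]
finger_gap: 47.5
finger_force: 0.0
```

```bash
python3 - <<'E'
from cell import manip, optics
from h import *
c=optics.camera('side');cv2.imwrite('pics/s6.png',cv2.resize(c['frame'][60:330,220:540,::-1],None,fx=2,fy=2))
P=cloud(c).reshape(-1,3);x,y,z=P.T
for lo,hi,zl,zh in((450,500,100,160),(545,590,80,130),(690,715,60,130)):
    k=(x>lo)&(x<hi)&(abs(y+100)<35)&(z>zl)&(z<zh);print(lo,np.percentile(z[k],[50,90,97]).round(1))
k=(x>430)&(x<540)&(abs(y+90)<45)&(z>112)&(z<220);print('handle', [P[(x>a)&(x<a+10)&(abs(y+95)<45)&(z>112)&(z<240)][:,2].max().round() for a in range(480,620,10)])
s=manip.read_state();print(s['clock'],s['eef_pos'],s['eef_rot'],s['finger_gap'],s['wrist_force'],s['moment'])
E
```

```text
450 [142.8 144.5 145.2]
545 [100.2 108.  109.2]
690 [86.3 96.3 99.3]Traceback (most recent call last):
  File "<stdin>", line 7, in <module>
    return umr_maximum(a, axis, None, out, keepdims, initial, where)
ValueError: zero-size array to reduction operation maximum which has no identity
```

View pics/s6.png

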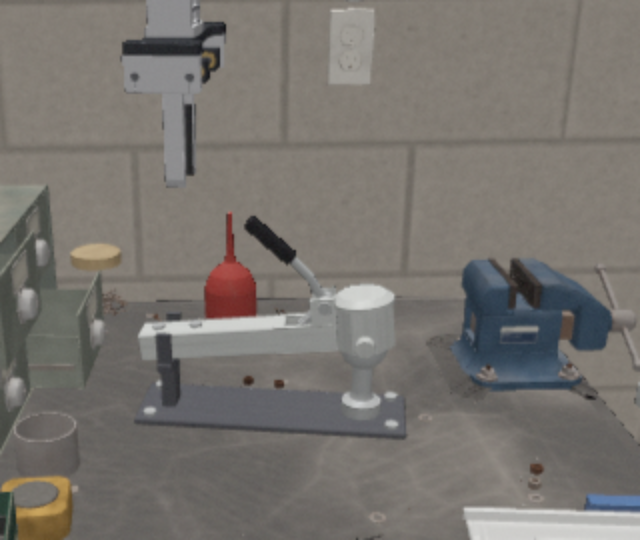

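The picture shows the coupler resting with its socket on the ball's plungers, tail in the fork, handle still raised, gripper clear. I move over the housing.

>>> step_arm(increments=[[[0, 0, 0, -0.93, 0, 0, 1], [0, 0, 0, -0.93, 0, 0, 1], [0, 0, 0, -0.93, 0, 0, 1], [0, 0, 0, -0.93, 0, 0, 1], [0, 0, 0, -0.93, 0.02, 0, 1]]])

```text
clock: 14.1
eef_pos: [479.0, -83.7, 451.4]
eef_rot: [-3.141, 0.002, -0.158]
wrist_force: [-0.0, 0.3, 0.9]
finger_gap: 3.1
finger_force: 0.0
```

>>> step_arm(increments=[[[0, 0, 0, 0, 0, 0.8, 1], [0, 0, 0, 0, 0, 0.8, 1], [0, 0, 0, 0, 0, 0.6, 1], [0, 0, 0, 0, 0, 0.3, 1], [0, 0, 0, 0, 0, 0, 1]]])

```text
clock: 14.6
eef_pos: [480.4, -83.9, 351.2]
eef_rot: [-3.141, 0.004, -0.158]
wrist_force: [-0.4, -0.1, 0.0]
finger_gap: 0.5
finger_force: 0.0
```

>>> step_arm(increments=[[[0, 0, 0, 0, 0, 0.05, 1], [0, 0, 0, 0, 0, 0.05, 1], [0, 0, 0, 0, 0, 0, 1], [0, 0, 0, 0, 0, 0, 1]]])

```text
clock: 15.0
eef_pos: [480.7, -84.0, 349.5]
eef_rot: [3.142, -0.001, -0.158]
wrist_force: [-0.9, -1.0, 0.0]
finger_gap: 0.5
finger_force: 0.0
```

>>> step_arm(increments=[[[0, 0, 0, 0, 0, 0.05, 1], [0, 0, 0, 0, 0, 0.05, 1], [0, 0, 0, 0, 0, 0, 1]]])

```text
clock: 15.3
eef_pos: [480.6, -83.9, 344.8]
eef_rot: [-3.142, 0.0, -0.158]
wrist_force: [0.4, -0.0, 0.4]
finger_gap: 0.2
finger_force: 0.0
```

>>> step_arm(increments=[[[0, 0, 0, 0, 0, 0.05, 1], [0, 0, 0, 0, 0, 0, 1], [0, 0, 0, 0, 0, 0, 1]]])

```text
clock: 15.6
eef_pos: [480.6, -84.0, 343.3]
eef_rot: [3.142, -0.0, -0.158]
wrist_force: [-1.8, 0.1, 4.3]
finger_gap: 0.4
finger_force: 2.2
```

>>> step_arm(increments=[[[0, 0, 0, 0, 0, 0.05, 1], [0, 0, 0, 0, 0, 0, 1], [0, 0, 0, 0, 0, 0, 1]]])

```text
clock: 15.9
eef_pos: [480.6, -84.0, 341.9]
eef_rot: [3.141, -0.001, -0.158]
wrist_force: [-3.8, 0.5, 11.9]
finger_gap: 0.3
finger_force: 5.7
```

>>> step_arm(increments=[[[0, 0, 0, 0, 0, 0.05, 1], [0, 0, 0, 0, 0, 0, 1], [0, 0, 0, 0, 0, 0, 1]]])

```text
clock: 16.2
eef_pos: [480.7, -84.0, 340.0]
eef_rot: [3.141, -0.002, -0.158]
wrist_force: [-3.2, -0.1, 11.2]
finger_gap: 0.4
finger_force: 5.3
```

>>> step_arm(increments=[[[0, 0, 0, 0, 0, 0.05, 1], [0, 0, 0, 0, 0, 0, 1], [0, 0, 0, 0, 0, 0, 1]]])

```text
clock: 16.5
eef_pos: [480.7, -84.0, 337.9]
eef_rot: [3.141, -0.002, -0.158]
wrist_force: [-1.3, 0.6, 7.8]
finger_gap: 0.4
finger_force: 4.0
```

>>> step_arm(increments=[[[0, 0, 0, 0, 0, 0.05, 1], [0, 0, 0, 0, 0, 0, 1], [0, 0, 0, 0, 0, 0, 1]]])

```text
clock: 16.8
eef_pos: [480.8, -84.0, 335.7]
eef_rot: [3.141, -0.002, -0.158]
wrist_force: [-0.1, -0.6, 5.6]
finger_gap: 0.9
finger_force: 3.1
```

>>> step_arm(increments=[[[0, 0, 0, 0, 0, 0.05, 1], [0, 0, 0, 0, 0, 0, 1], [0, 0, 0, 0, 0, 0, 1]]])

```text
clock: 17.1
eef_pos: [480.6, -84.0, 333.8]
eef_rot: [3.141, -0.001, -0.158]
wrist_force: [-3.0, 1.3, 9.8]
finger_gap: 0.2
finger_force: 5.0
```

>>> step_arm(increments=[[[0, 0, 0, 0, 0, 0.05, 1], [0, 0, 0, 0, 0, 0, 1], [0, 0, 0, 0, 0, 0, 1]]])

```text
clock: 17.4
eef_pos: [480.4, -83.9, 331.5]
eef_rot: [3.142, 0.001, -0.158]
wrist_force: [-5.5, 0.6, 9.2]
finger_gap: 0.3
finger_force: 4.4
```

>>> step_arm(increments=[[[0, 0, 0, 0, 0, 0.05, 1], [0, 0, 0, 0, 0, 0, 1], [0, 0, 0, 0, 0, 0, 1]]])

```text
clock: 17.7
eef_pos: [480.4, -83.9, 329.3]
eef_rot: [3.142, 0.001, -0.158]
wrist_force: [-4.3, 0.9, 6.4]
finger_gap: 0.6
finger_force: 3.1
```

>>> step_arm(increments=[[[0, 0, 0, 0, 0, 0.05, 1], [0, 0, 0, 0, 0, 0, 1], [0, 0, 0, 0, 0, 0, 1]]])

```text
clock: 18.0
eef_pos: [480.6, -84.0, 326.9]
eef_rot: [-3.142, -0.0, -0.158]
wrist_force: [-0.4, -0.1, -0.9]
finger_gap: 0.6
finger_force: 0.0
```

>>> step_arm(increments=[[[0, 0, 0, 0, 0, 0.05, 1], [0, 0, 0, 0, 0, 0.05, 1], [0, 0, 0, 0, 0, 0, 1]]])

```text
clock: 18.3
eef_pos: [480.6, -84.0, 322.6]
eef_rot: [-3.142, 0.0, -0.158]
wrist_force: [0.6, -0.1, 0.1]
finger_gap: 0.1
finger_force: 0.0
```

>>> step_arm(increments=[[[0, 0, 0, 0, 0, 0.05, 1], [0, 0, 0, 0, 0, 0, 1], [0, 0, 0, 0, 0, 0, 1]]])

```text
clock: 18.6
eef_pos: [480.6, -83.9, 321.0]
eef_rot: [-3.142, 0.0, -0.158]
wrist_force: [0.8, -0.5, 0.2]
finger_gap: 0.2
finger_force: 0.0
```

>>> step_arm(increments=[[[0, 0, 0, 0, 0, 0.025, 1], [0, 0, 0, 0, 0, 0, 1], [0, 0, 0, 0, 0, 0, 1]]])

```text
clock: 18.9
eef_pos: [480.6, -84.0, 320.2]
eef_rot: [3.142, -0.0, -0.158]
wrist_force: [-1.2, 0.0, 3.4]
finger_gap: 0.3
finger_force: 1.7
```

>>> step_arm(increments=[[[0, 0, 0, 0, 0, 0.025, 1], [0, 0, 0, 0, 0, 0, 1], [0, 0, 0, 0, 0, 0, 1]]])

```text
clock: 19.2
eef_pos: [480.6, -84.0, 320.0]
eef_rot: [3.141, -0.001, -0.158]
wrist_force: [-5.4, 1.6, 14.4]
finger_gap: 0.1
finger_force: 6.8
```

>>> step_arm(increments=[[[0, 0, 0, 0, 0, 0.02, 1], [0, 0, 0, 0, 0, 0, 1], [0, 0, 0, 0, 0, 0, 1], [0, 0, 0, 0, 0, 0, 1]]])

```text
clock: 19.6
eef_pos: [480.6, -83.9, 319.9]
eef_rot: [3.141, -0.001, -0.158]
wrist_force: [-9.4, 1.8, 20.8]
finger_gap: 0.7
finger_force: 10.9
```

>>> step_arm(increments=[[[0, 0, 0, 0, 0, 0.012, 1], [0, 0, 0, 0, 0, 0, 1], [0, 0, 0, 0, 0, 0, 1], [0, 0, 0, 0, 0, 0, 1], [0, 0, 0, 0, 0, 0, 1]]])

```text
clock: 20.1
eef_pos: [480.6, -83.9, 319.8]
eef_rot: [3.141, -0.002, -0.158]
wrist_force: [-11.2, 3.5, 26.7]
finger_gap: 1.0
finger_force: 13.4
```

```bash
python3 - <<'E'
from cell import manip, optics
from h import *
s=manip.read_state();print(s['clock'],s['eef_pos'],s['wrist_force'])
c=optics.camera('side');cv2.imwrite('pics/s7.png',cv2.resize(c['frame'][90:330,220:540,::-1],None,fx=2,fy=2))
P=cloud(c).reshape(-1,3);x,y,z=P.T
for lo,hi,zl,zh in((450,500,100,125),(545,590,60,130),(690,715,60,130)):
    k=(x>lo)&(x<hi)&(abs(y+100)<35)&(z>zl)&(z<zh);print(lo,np.percentile(z[k],[50,90,97]).round(1))
E
```

```text
20.1 [480.63337943 -83.93678939 319.80363535] [-11.16967618   3.53996398  26.69620605]
450 [119.9 121.3 122.6]
545 [85.8 94.4 95. ]
690 [86.5 96.2 98.7]
```

View pics/s7.png

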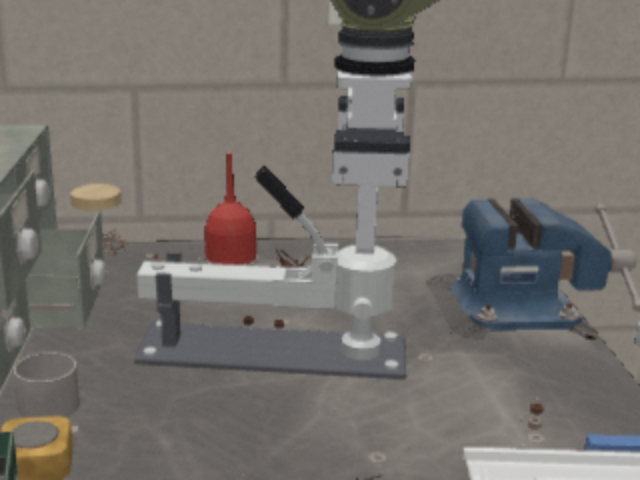

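The side view shows the coupler home and level (housing top z≈121, drawbar in the fork) with the handle still raised. The push was 27 N. Now I swing the handle down from above, following its arc.

>>> step_arm(increments=[[[0, 0, 0, 0, 0, -0.6, 1], [0, 0, 0, 0, 0, -1, 1], [0, 0, 0, 0, 0, -1, 1], [0, 0, 0, 0.8, 0, 0, 1], [0, 0, 0, 0.8, 0, 0, 1]]])

```text
clock: 20.65
eef_pos: [544.3, -94.1, 423.5]
eef_rot: [3.141, -0.003, -0.158]
wrist_force: [-0.2, -0.1, -0.4]
finger_gap: 0.3
finger_force: 0.0
```

>>> step_arm(increments=[[[0, 0, 0, 0, 0, 0.2, 1], [0, 0, 0, 0.14, 0, 0.25, 1], [0, 0, 0, 0.14, 0, 0.25, 1], [0, 0, 0, 0, 0, 0, 1]]])

```text
clock: 21.05
eef_pos: [554.8, -95.8, 391.9]
eef_rot: [-3.141, 0.003, -0.158]
wrist_force: [-0.8, -0.1, -0.3]
finger_gap: 0.4
finger_force: 0.0
```

>>> step_arm(increments=[[[0, 0, 0, 0.2, 0, 0.13, 1], [0, 0, 0, 0.2, 0, 0.14, 1], [0, 0, 0, 0, 0, 0, 1]]])

```text
clock: 21.35
eef_pos: [571.3, -98.4, 382.3]
eef_rot: [-3.142, 0.0, -0.158]
wrist_force: [0.0, 0.6, 0.8]
finger_gap: 0.4
finger_force: 0.1
```

>>> step_arm(increments=[[[0, 0, 0, 0.16, 0, 0.14, 1], [0, 0, 0, 0.15, 0, 0.15, 1], [0, 0, 0, 0, 0, 0, 1]]])

```text
clock: 21.65
eef_pos: [583.5, -100.3, 370.4]
eef_rot: [-3.142, 0.0, -0.158]
wrist_force: [-0.4, 0.3, 0.6]
finger_gap: 0.1
finger_force: 0.1
```

>>> step_arm(increments=[[[0, 0, 0, 0.13, 0, 0.19, 1], [0, 0, 0, 0.12, 0, 0.2, 1], [0, 0, 0, 0, 0, 0, 1]]])

```text
clock: 21.95
eef_pos: [593.2, -101.9, 354.5]
eef_rot: [-3.142, 0.001, -0.158]
wrist_force: [-0.1, 0.3, 0.7]
finger_gap: 0.5
finger_force: 0.0
```

>>> step_arm(increments=[[[0, 0, 0, 0.08, 0, 0.15, 1], [0, 0, 0, 0.06, 0, 0.15, 1], [0, 0, 0, 0, 0, 0, 1]]])

```text
clock: 22.25
eef_pos: [598.5, -102.7, 342.8]
eef_rot: [-3.142, 0.001, -0.158]
wrist_force: [-0.0, -0.4, -0.0]
finger_gap: 0.6
finger_force: 0.0
```

```bash
python3 - <<'E'
from cell import manip, optics
from h import *
c=optics.camera('side');d=optics.camera('scene')
cv2.imwrite('pics/s8.png',np.vstack([cv2.resize(c['frame'][130:290,240:480,::-1],(450,300)),cv2.resize(d['frame'][140:300,260:500,::-1],(450,300))]))
E
```

```text
(no output)
```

View pics/s8.png

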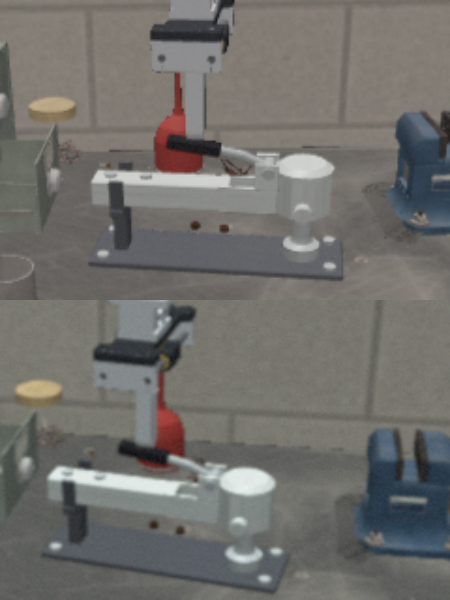

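Both views show the fingertips on the sleeve and the handle nearly down (about 0.15–0.2 rad left). I press on.

>>> step_arm(increments=[[[0, 0, 0, 0.02, 0, 0.12, 1], [0, 0, 0, 0, 0, 0.12, 1], [0, 0, 0, 0, 0, 0, 1]]])

```text
clock: 22.65
eef_pos: [599.1, -102.8, 333.6]
eef_rot: [-3.142, 0.0, -0.158]
wrist_force: [0.2, -0.0, 1.0]
finger_gap: 0.1
finger_force: 0.2
```

>>> step_arm(increments=[[[0, 0, 0, 0, 0, 0.05, 1], [0, 0, 0, 0, 0, 0, 1], [0, 0, 0, 0, 0, 0, 1]]])

```text
clock: 22.95
eef_pos: [599.1, -102.8, 332.1]
eef_rot: [-3.142, 0.0, -0.158]
wrist_force: [0.6, -0.4, 1.7]
finger_gap: 0.8
finger_force: 0.8
```

>>> step_arm(increments=[[[0, 0, 0, 0, 0, 0.04, 1], [0, 0, 0, 0, 0, 0, 1], [0, 0, 0, 0, 0, 0, 1]]])

```text
clock: 23.25
eef_pos: [599.1, -102.8, 330.6]
eef_rot: [-3.142, -0.0, -0.158]
wrist_force: [2.4, 0.1, 2.6]
finger_gap: 0.6
finger_force: 1.2
```

>>> step_arm(increments=[[[0, 0, 0, 0, 0, 0.025, 1], [0, 0, 0, 0, 0, 0, 1], [0, 0, 0, 0, 0, 0, 1]]])

```text
clock: 23.55
eef_pos: [599.1, -102.8, 330.1]
eef_rot: [3.142, -0.001, -0.158]
wrist_force: [-0.4, 0.2, 7.1]
finger_gap: 0.2
finger_force: 3.8
```

>>> step_arm(increments=[[[0, 0, 0, 0, 0, 0.015, 1], [0, 0, 0, 0, 0, 0, 1], [0, 0, 0, 0, 0, 0, 1]]])

```text
clock: 23.85
eef_pos: [599.1, -102.8, 330.1]
eef_rot: [3.142, -0.001, -0.158]
wrist_force: [-1.7, 0.6, 11.7]
finger_gap: 0.1
finger_force: 5.9
```

The handle is on its hard stop (stiff, 12 N). I retract and verify.

>>> step_arm(increments=[[[0, 0, 0, 0, 0, -0.3, 1], [0, 0, 0, 0, 0, -1, 1], [0, 0, 0, 0, 0, -1, 1], [0, 0, 0, 0, 0, -0.8, 1], [0, 0, 0, 0, 0, 0, 1]]])

```text
clock: 24.35
eef_pos: [598.8, -102.7, 458.0]
eef_rot: [3.141, -0.007, -0.158]
wrist_force: [-0.0, 0.5, 0.1]
finger_gap: 0.9
finger_force: 0.0
```

```bash
python3 - <<'E'
from cell import manip, optics
from h import *
print(manip.read_state()['wrist_force'])
for n in('side','scene'):
    P=cloud(optics.camera(n)).reshape(-1,3);x,y,z=P.T
    a=np.array([.9876,-.1573]);al=(P[:,:2]-[480.3,-83.8])@a;nn=(P[:,:2]-[480.3,-83.8])@[.1573,.9876]
    for lo,hi,zl in((-20,20,100),(100,115,115),(115,130,115),(130,145,115),(145,158,115),(80,100,80),(180,230,80)):
        k=(al>lo)&(al<hi)&(abs(nn)<14)&(z>zl)&(z<(140 if zl!=80 else 103));print(n,lo,np.percentile(z[k],[50,90]).round(1) if k.sum() else None,k.sum())
E
```

```text
[-0.03291235  0.48786328  0.12862218]
side -20 [120.5 121.2] 100
side 100 [127.3 131.1] 62
side 115 [126.8 130.7] 57
side 130 [127.3 130.8] 59
side 145 [127.2 130.8] 32
side 80 [94.3 95.4] 50
side 180 [95.  98.4] 115
scene -20 [120.2 121.6] 105
scene 100 [127.8 131.2] 56
scene 115 [126.6 130.4] 57
scene 130 [127.6 131.3] 54
scene 145 [127.5 130.7] 25
scene 80 [94.3 96.1] 62
scene 180 [94.8 97.2] 123
```

The sleeve is level at z≈131, the housing top is at 121 and the drawbar is level at 95. All of it matches home and locked.

```bash
python3 -c "
from cell import workorder
print(workorder.sign_off())"
```

```text
the job is handed in; nothing more can be done
None
```

The coupler is home on the ball, bedded with a 27 N push, lying level in the fork with its handle pressed down to the stop, and the job is handed in at about 24 s; sign-off gave no verdict, and I did not re-measure the oil can, tin or tape measure at the end.

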